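# Turn a brass cup over for brazing

### The job

The plain brass cup without a handle has to go mouth down in the middle of the round iron hearth plate, ready for brazing. It stands mouth up on the bench: turn it over in two goes, first laying it on its side along the channel rest and letting go, then taking hold of it afresh and standing it upside down on the plate. Set it down, do not drop it, and leave the low cup that already has its handle where it is.

Things in the scene. Friction and masses are not known exactly. Their poses are not given: they have to be found in the camera images.
- cup_mid (a point): The cup to turn over: plain round brass cup without a handle, straight sides, outer diameter 48 mm, 64 mm high, wall 3 mm, small flat base with bevelled edge, open mouth, about 0.15 kg. The point is the cup's centre, on its axis and 32 mm above its base; its z axis points from base to mouth. It starts mouth up on the bench (z = 0).
- rest_top (a point): Fixed steel channel rest: two upright cheeks, each 5 mm thick and 110 mm long, 24 mm apart inside (34 mm over the outsides), tops 60 mm above the bench, on a foot plate 90 x 110 x 12 mm. The point is the middle of the rest, level with the cheeks' tops; its y axis runs along the channel. The cup lies in it on its side without rolling, its axis about 21 mm above this point.
- hearth_top (a point): Centre of the top face of the fixed round iron hearth plate: diameter 190 mm, top 65 mm above the bench, lying on bricks that take about 213 by 200 mm. z axis up.
- finished_mid (a point): Bystander: low brass measuring cup, diameter 60 mm, 36 mm high, mouth up on the bench, with a flat strip handle 14 mm wide that reaches 124 mm from its axis along its x axis. The point is on the bowl's axis, 18 mm above its base. To be left alone.
Mind the look-alikes: they are no part of the job. What is shaped like the part that bears rest_top but green is not meant.

How it is judged:
On the way:
1. the cup lies on its side along the channel rest, let go (horizontal distance between cup_mid and rest_top below 0.035 m and z of cup_mid in the frame of rest_top between 0.012 and 0.03 m and angle between cup_mid's own z axis and vertical between 1.3 and 1.84 rad and angle between the z axis of cup_mid and the y axis of rest_top, either way round below 0.4 rad and contact force between cup and the fingers below 0.1 N), for 0.2 s.
At the end, for the whole second after the job is handed in: The cup stands still, mouth down (within 10 degrees) on the hearth plate, its axis within 30 mm of the plate's centre, released (horizontal distance between cup_mid and hearth_top below 0.03 m and z of cup_mid in the frame of hearth_top between 0.026 and 0.038 m and angle between cup_mid's own z axis and vertical above 2.96 rad and linear speed of cup below 0.02 m/s); the robot touches nothing.
It fails at once if the low cup with the handle is moved more than 25 mm (distance of finished_mid from where it was at the start of the episode above 0.025 m).
It fails at once if the cup is dropped (free fall of some 40 mm or more) (linear speed of cup above 0.9 m/s and contact force between cup and the fingers below 0.1 N).
It also fails if it takes over 58 s, if anything falls off the work surface, if the arm or the gripper's body presses on something with over 40 N, if the wrist force passes 120 N, or if a joint passes its speed limit or range.

### The arm

A 6-joint arm with a two-finger parallel gripper is mounted at the origin on the work surface. World frame = base frame: x ahead of the robot, y to its left, z up, the work surface at z = 0. Lengths are in m, angles in rad, forces in N, time in s.
With the tool pointing down it reaches from about 0.325 to 0.775 m from the base axis. Payload 5.5 kg.
Tool frame: the origin (TCP) lies on the centre line of the jaws, within the pads' length; the fingertips stand 22 mm ahead of it and the grasp point (between the pads) lies 3 mm ahead of it; z points along the fingers, y is the line along which they close (so a half turn about z gives the same grasp; the last joint's range is limited). The gripper opens to 85 mm and grips with 20 to 120 N. Pads are 22 mm wide; open, the fingers measure 114 mm over their backs; the gripper's body (76 mm by 85 mm) begins 54 mm behind the grasp point. The pads swing forward as they close: fully open they stand 13 mm farther back than shut.
Start: joints at [-0.057, 0.091, 1.231, -0, 1.82, -0.057], TCP at [0.6, -0, 0.253] pointing down, gripper open.
Joint ranges: [-2.87, 2.87], [-0.86, 2.18], [0.17, 2.46], [-1.51, 4.65], [0.06, 2.69], [-2.65, 2.65]. Speed limits (rad/s): [2.57, 2.57, 3.01, 3.14, 3.14, 3.14].

### API

Orientations are given as a rotation vector (axis times angle).
In Python, from station import * gives the robot as it stands.
- The arm moves only by the tool step_arm, never from a script. Its argument "rows" is a list of rows, each a list of 7 numbers: the shift along the tool's x, y, z normalised to -1 to 1, where 1 is 0.025 m, then the turn, a rotation vector about the tool's x, y, z normalised to -1 to 1, where 1 is 1.5 rad, then the finger opening in mm, from 0 to 85.4. A call has 1 to 20 rows; each row shifts and turns the commanded pose from where the row before left it, along the tool's axes as they then stand; what a row does not reach is not made up. A row lasts 1/8 s, in which the tool goes at most 62.5 mm and 10.7 degrees, less where a joint would pass 70% of its speed; a pose out of reach is approached as far as the arm can. A call with a number of a shift or a turn outside -1 to 1 is refused whole. A call with a gripper value outside its range is refused whole. The fingers move at their own pace and stop on an object; "newtons" is the grip in N (left out, the last holds). Time passes only in rows, so rows that do not move let the fingers close. It gives the time, the measured TCP pose, the force, the opening and the grip force at its end, in the units of the state.
- observe(): the state, without advancing time (a new reading comes with each control period).
- snapshot(name): name is "scene" or "side" or "wrist"; returns a dict with "color" (480x640x3 uint8, red, green, blue), "K" (3x3 intrinsics, pixels), "R" (3x3) and "t" (3): a world point X has camera coordinates R X + t. Camera axes: x right, y down, z forward; pixel columns grow to the right and rows downward; lengths in m; the calibration is good to about 2 mm. A picture is of the moment at which its call begins. There is no depth.
- hand_in(): hands the job in; it is judged then, once.
Trained networks look in the newest picture that a camera, given by its name, has taken for a name from the list of things; names that differ only in an ending like _2 or _b are one class to them, and where a whole thing is asked for, a point or a joint stands for the part that bears it (a point fixed in the world has none). Each returns a list of dicts, best first, with "confidence" (0 to 1); they miss things now and then, are a little off and sometimes report something else, mostly with a low value. They report only what shows in the picture. A call takes as long as a camera call. They do not tell look-alikes from the thing itself.
- masks_of(camera, thing): "mask" (480x640 bool, what is visible of it).
- place_of(camera, thing): "point" ([x, y, z] in m, in world coordinates, good to about 4 mm: a listed point, or the origin of a listed thing).
The state is a dict: "time_s": time; "joints": joint angles; "qvel": joint speeds; "effort": joint torques, N m; "position": TCP position; "tcp_rot": TCP orientation; "contact_force": force on the tool from outside, world axes, zero at the start; "torque": the same for the moment, N m; "gripper_width": opening from 0.0 (shut) to 1.0 (fully open); "grasp_force": force on a finger pad.
Only numpy, scipy, OpenCV 4.12 (cv2) and the standard library are available. Lean on these libraries where they do the work, as an engineer would, in place of code of your own. Each camera call takes 0.05 s, during which the arm holds its last target. There are 200 camera calls.

## Working session

There is one attempt and no reset: what is moved stays moved. The work goes in short steps, Python scripts to look and compute and a tool call to move; the robot and the scene stay as the last step left them, time stands still between calls to the robot, and variables do not carry over. Pictures are saved under pics/ and viewed, at most 10 in all, crops included, and the job is handed in when it is done.

Besides the shell and the picture viewer there is one more tool, called after "Call:" by a JSON object that holds its "method" and its "body", one argument or row to a line. step_arm: Moves the arm, as the interface text tells. Scaled input: -1 to 1 covers 0.025 m each way for a shift and 1.5 rad each way for a turn. Its arguments: {"type":"object","properties":{"rows":{"type":"array"},"newtons":{"type":"number"}},"required":["rows"]}

```bash
mkdir -p pics
cat > h.py <<'E'
from station import *
import numpy as np, cv2
from scipy.spatial.transform import Rotation as Rn
E
python3 - <<'E'
from h import *
ims=[]
for c in ("scene","side"):
    s=snapshot(c); ims.append(s["color"])
    np.savez(f"{c}.npz",**{k:s[k] for k in("K","R","t","color")})
    cv2.imwrite(f"pics/{c}0.png",s["color"][:,:,::-1])
    for th in ("cup_mid","rest_top","hearth_top","finished_mid"):
        for d in place_of(c,th)[:4]:
            p=np.array(d["point"]);q=s["K"]@(s["R"]@p+s["t"]);print(c,th,p.round(4),round(d["confidence"],2),(q[:2]/q[2]).round())
o=observe();print(o)
E
```

```text
scene cup_mid [0.4209 0.2945 0.0361] 0.85 [425. 213.]
scene cup_mid [ 0.4629 -0.2606  0.0642] 0.35 [189. 256.]
scene rest_top [ 0.51   -0.0025  0.0657] 0.79 [317. 245.]
scene rest_top [0.6634 0.137  0.0602] 0.62 [410. 277.]
scene hearth_top [ 0.4606 -0.2602  0.0661] 0.92 [189. 254.]
scene finished_mid [0.604  0.2783 0.0162] 0.73 [456. 264.]
side cup_mid [0.4251 0.2941 0.0299] 0.68 [370. 403.]
side rest_top [ 0.5122 -0.0016  0.06  ] 0.83 [332. 249.]
side rest_top [0.6641 0.1324 0.0606] 0.58 [243. 299.]
side hearth_top [ 0.4644 -0.2641  0.0663] 0.93 [362. 162.]
side finished_mid [0.6068 0.2782 0.0159] 0.78 [263. 388.]
{'time_s': 0.5, 'joints': array([-5.66718233e-02,  9.11199816e-02,  1.23071555e+00,  2.96848333e-05,
        1.81982269e+00, -5.66858413e-02]), 'qvel': array([ 9.88142435e-04,  2.07037312e-04, -1.29085182e-03,  7.60608018e-04,
       -3.28981315e-04, -1.13162406e-05]), 'effort': array([-8.07387587e-04, -4.57911408e+01, -4.17656457e+01, -6.96075585e-05,
        1.10971803e-03,  2.49234472e-05]), 'position': array([6.00004814e-01, 2.40390304e-05, 2.53254456e-01]), 'tcp_rot': array([-2.22136964e+00, -2.22141702e+00,  3.48780207e-05]), 'contact_force': array([-0.06015207,  0.56855993,  0.67086166]), 'torque': array([-0.00602497, -0.02466725, -0.01524071]), 'grasp_force': 0.0, 'gripper_width': 1.0004961472691378}
```

View pics/scene0.png

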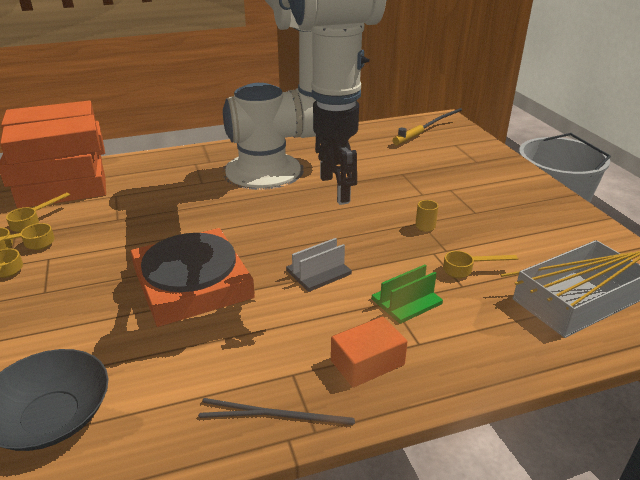

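View pics/side0.png

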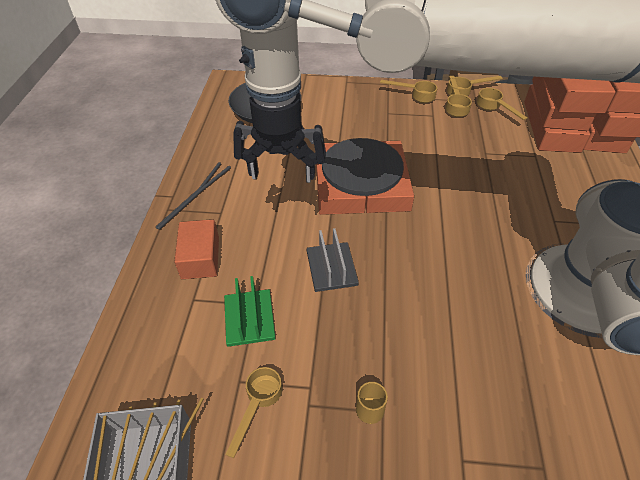

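Scene view: the plain tall cup is at (427,215). The handled low cup at (458,263) and the four handled cups at the far left, about (20,215) to (36,237), are look-alikes. The grey rest is at (318,262), with its green twin at (407,292) to be ignored, and the hearth plate is at (189,260). The side view agrees: cup (371,400), grey rest (332,262), plate (362,165).

Next I'll triangulate, check the cup in a close crop and get the rest's yaw.

```bash
cat >> h.py <<'E'
def ray(s,uv):
    d=s["R"].T@np.linalg.inv(s["K"])@np.array([uv[0],uv[1],1.]); return -s["R"].T@s["t"],d/np.linalg.norm(d)
def tri(L):
    A=0;b=0
    for s,uv in L:
        o,d=ray(s,uv);P=np.eye(3)-np.outer(d,d);A=A+P;b=b+P@o
    return np.linalg.solve(A,b)
def onz(s,uv,z):
    o,d=ray(s,uv); return o+d*(z-o[2])/d[2]
E
python3 - <<'E'
from h import *
S={c:snapshot(c) for c in("scene","side","wrist")}
def near(c,th,z,xy,zz):
    best=None
    for m in masks_of(c,th):
        v,u=np.nonzero(m["mask"]);p=onz(S[c],(u.mean(),v.mean()),zz)
        if np.linalg.norm(p[:2]-xy)<.06: return (u,v,m["confidence"])
for th,xy,z in(("cup_mid",(.421,.294),.032),("rest_top",(.51,0),.03),("hearth_top",(.462,-.262),.05)):
    L=[]
    for c in S:
        r=near(c,th,z,xy,z)
        if r is not None:
            u,v,_=r;print(th,c,len(u),u.min(),u.max(),v.min(),v.max(),round(_,2))
            L.append((S[c],((u.min()+u.max())/2,(v.min()+v.max())/2)))
    if len(L)>1: print(th,"tri bbox centre",tri(L).round(4))
a=S["wrist"]["color"]
b=cv2.resize(S["side"]["color"][350:450,310:430],None,fx=3,fy=3)
cv2.imwrite("pics/w0.png",a[:,:,::-1]);cv2.imwrite("pics/cup.png",np.vstack([b[:,:,::-1],np.zeros((0,360,3),np.uint8)]))
print(S["wrist"]["R"],S["wrist"]["t"])
for d in place_of("wrist","rest_top"):
    print(d);
E
```

```text
cup_mid scene 637 415 438 200 232 0.75
cup_mid side 1010 356 386 382 423 0.73
cup_mid tri bbox centre [0.4254 0.2955 0.0311]
rest_top scene 2085 286 350 238 290 0.74
rest_top side 2099 308 358 231 291 0.74
rest_top wrist 12047 162 292 128 280 0.74
rest_top tri bbox centre [ 0.5117 -0.0024  0.0191]
hearth_top scene 8211 131 254 228 326 0.83
hearth_top side 6353 317 413 138 213 0.74
hearth_top tri bbox centre [ 0.4588 -0.2661  0.0155]
[[ 9.99999244e-01 -8.73957235e-04  8.65316520e-04]
 [-1.11015353e-03 -9.44229699e-01  3.29285655e-01]
 [ 5.29275977e-04 -3.29286366e-01 -9.44229955e-01]] [-0.59988966 -0.04171505  0.3809598 ]
{'point': [0.6585, 0.138, 0.0645], 'confidence': 0.86}
{'point': [0.5131, -0.0021, 0.06], 'confidence': 0.73}
```

View pics/cup.png

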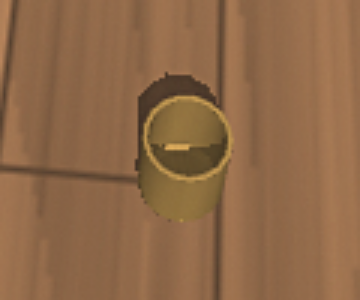

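View pics/w0.png

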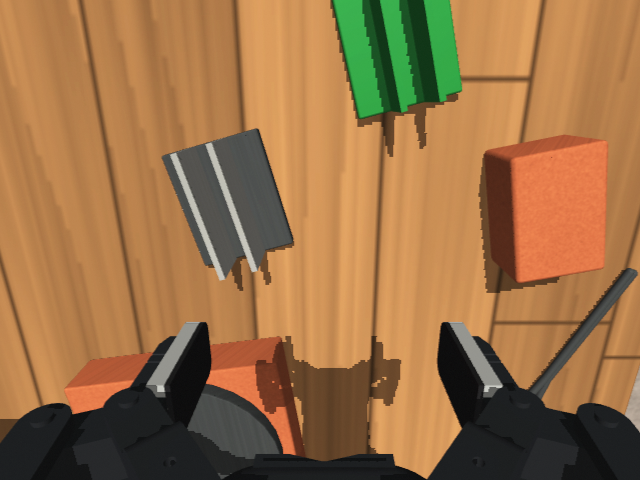

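The crop shows a plain cup without a handle (rim about (187,138), mouth up), so the choice is right. In the wrist view, the grey rest's cheek tops run (173,154)→(222,279) and (210,144)→(256,271), and the green twin is at the top. Next I'll compute the yaw and refine the positions, including the plate's height from two views.

Run:
```python
from h import *
s=snapshot("wrist")
a=s["color"][120:290,150:305].astype(int)
m=(a.min(2)>140)&(a.max(2)-a.min(2)<30)
n,l,st,ce=cv2.connectedComponentsWithStats(m.astype(np.uint8))
cs=[]
for i in range(1,n):
    if st[i,4]<200: continue
    v,u=np.nonzero(l==i);P=np.array([onz(s,(x+150,y+120),.06)[:2] for x,y in zip(u,v)])
    r=cv2.minAreaRect((P*1000).astype(np.float32));vx=cv2.fitLine((P*1000).astype(np.float32),cv2.DIST_L2,0,.01,.01).ravel()
    print(st[i],r,"yaw of y axis from world y(deg)",np.degrees(np.arctan2(-vx[0]*np.sign(vx[1]),abs(vx[1]))));cs.append(r[0])
print("rest centre",np.mean(cs,0))
# plate: dark ellipse in scene/side
L=[]
for c,box in(("scene",(135,225,245,295)),("side",(315,130,410,200))):
    q=dict(np.load(c+".npz"));x0,y0,x1,y1=box;im=q["color"][y0:y1,x0:x1].astype(int)
    k=(im.max(2)-im.min(2)<25)&(im.max(2)<130)
    n,l,st,_=cv2.connectedComponentsWithStats(k.astype(np.uint8));i=1+st[1:,4].argmax()
    cn=max(cv2.findContours((l==i).astype(np.uint8),0,1)[0],key=len);h=cv2.convexHull(cn)
    e=cv2.fitEllipse(h);uv=(e[0][0]+x0,e[0][1]+y0);print(c,uv,e[1],onz(q,uv,.065));L.append((q,uv))
print("plate tri",tri(L))
```

```text
[ 56  23  51 129 818] ((526.2906494140625, 2.5464820861816406), (4.9404144287109375, 109.72773742675781), 15.343533515930176) yaw of y axis from world y(deg) 15.376446
[ 20  33  55 127 798] ((498.31488037109375, -5.072547912597656), (4.949580669403076, 109.40643310546875), 15.352635383605957) yaw of y axis from world y(deg) 15.39393
rest centre [512.30276489  -1.26303291]
scene (187.88717651367188, 261.87328720092773) (57.63188171386719, 95.96900939941406) [ 0.48471746 -0.26648123  0.065     ]
side (354.37403869628906, 161.0059471130371) (62.5942268371582, 100.24067687988281) [ 0.48173337 -0.26941597  0.065     ]
plate tri [ 0.48247335 -0.26729563  0.0650021 ]
```

Call:
{"method": "step_arm", "body": {
  "rows": [
    [0,0,0,0,0.0873,0,85],
    [0,0,0,0,0.0873,0,85],
    [0,0,0,0,0.0873,0,85],
    [0,0,0,0,0.0873,0,85],
    [0,0,0,0,0.0873,0,85],
    [0,0,0,0,0.0873,0,85],
    [0.195,-0.636,0.945,0,0,0,85],
    [0.195,-0.636,0.945,0,0,0,85],
    [0.195,-0.636,0.945,0,0,0,85],
    [0.195,-0.636,0.945,0,0,0,85],
    [0.195,-0.636,0.945,0,0,0,85],
    [0.195,-0.636,0.945,0,0,0,85],
    [0.195,-0.636,0.945,0,0,0,85],
    [0.195,-0.636,0.945,0,0,0,85],
    [0.195,-0.636,0.945,0,0,0,85],
    [0.195,-0.636,0.945,0,0,0,85],
    [0.195,-0.636,0.945,0,0,0,85],
    [0,0,0,0,0,0,85],
    [0,0,0,0,0,0,85]
  ]
}}

```text
time_s: 3.58
position: [0.4257, 0.2214, 0.1082]
tcp_rot: [-1.76, -1.761, -0.73]
contact_force: [0.1, -0.2, 0.4]
gripper_width: 0.993
grasp_force: 0.0
```

Run:
```python
from h import *
o=observe();Rt=Rn.from_rotvec(o["tcp_rot"]).as_matrix();print(o["time_s"],o["position"],Rt.round(3),o["joints"].round(3))
W=snapshot("wrist");C={"wrist":W,**{c:dict(np.load(c+".npz")) for c in("scene","side")}}
cv2.imwrite("pics/w1.png",W["color"][:,:,::-1])
print(place_of("wrist","cup_mid"))
bb={"scene":(415,438,200,232),"side":(356,386,382,423)}
for m in masks_of("wrist","cup_mid")[:1]:
    v,u=np.nonzero(m["mask"]);bb["wrist"]=(u.min(),u.max(),v.min(),v.max());print(bb["wrist"],m["confidence"])
# fit cup pose (x,y,z) by matching projected bbox
th=np.linspace(0,2*np.pi,90)
pts=np.array([(.024*np.cos(t),.024*np.sin(t),z) for t in th for z in(-.029,.032)]+[(.021*np.cos(t),.021*np.sin(t),-.032) for t in th])
def bbp(s,p):
    q=(pts+p)@s["R"].T+s["t"];q=q@s["K"].T;q=q[:,:2]/q[:,2:];return np.array([q[:,0].min(),q[:,0].max(),q[:,1].min(),q[:,1].max()])
from scipy.optimize import least_squares
for keys in(("scene","side"),tuple(bb)):
    f=lambda p:np.concatenate([bbp(C[k],p)-np.array(bb[k])-np.array([-.0,1,0,1]) for k in keys])
    r=least_squares(f,[.425,.295,.032],x_scale=.01,loss="soft_l1");print(keys,r.x.round(4),r.fun.round(1))
```

```text
3.575 [0.42571524 0.22143306 0.10819469] [[-0.001  1.     0.001]
 [ 0.707 -0.     0.707]
 [ 0.707  0.001 -0.707]] [-0.089 -0.311  2.03   0.783  1.528 -0.169]
[{'point': [0.4171, 0.295, 0.0331], 'confidence': 0.94}]
(np.int64(275), np.int64(363), np.int64(192), np.int64(302)) 0.96
('scene', 'side') [0.4246 0.2955 0.0282] [-1.1 -1.8 -0.5 -0.5 -1.2 -0.1  0.   1.7]
('scene', 'side', 'wrist') [0.4235 0.2976 0.0283] [-0.5 -1.3 -0.9 -0.9 -0.5  0.6  1.3  2.9  0.3  0.1 -0.5  2. ]
```

View pics/w1.png

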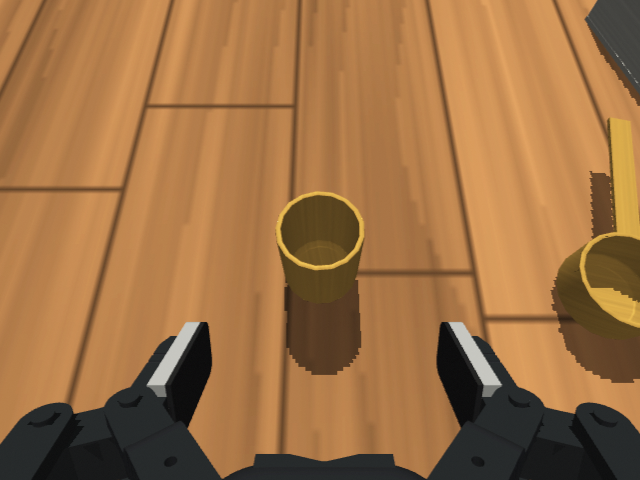

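The wrist view shows the cup centred between the fingers, with its rim at about (320,230). The handled cup at (600,290) is well clear. I'll close in and grasp.

Call:
{"method": "step_arm", "body": {
  "rows": [
    [0,0,0.82,0,0,0,85],
    [0,-0.04,0.82,0,0,0,85],
    [0,0,0.82,0,0,0,85],
    [0,0,0.82,0,0,0,85],
    [0,0,0.82,0,0,0,85],
    [0,0,0,0,0,0,85],
    [0,0,0,0,0,0,40],
    [0,0,0,0,0,0,40],
    [0,0,0,0,0,0,40],
    [0,0,0,0,0,0,40],
    [0,0,0,0,0,0,40],
    [0,0,0,0,0,0,40],
    [0,0,0,0,0,0,40]
  ],
  "newtons": 60
}}

```text
time_s: 5.35
position: [0.425, 0.294, 0.0362]
tcp_rot: [-1.76, -1.761, -0.732]
contact_force: [-0.2, -5.0, 5.6]
gripper_width: 0.543
grasp_force: 62.1
```

Call:
{"method": "step_arm", "body": {
  "rows": [
    [0.3,0,-0.3,0,0,0,40],
    [0.68,0,-0.68,0,0,0,40],
    [0.68,0,-0.68,0,0,0,40],
    [0.68,0,-0.68,0,0,0,40],
    [0.68,0,-0.68,0,0,0,40],
    [0.68,0,-0.68,0,0,0,40],
    [-0.667,0.29,-0.724,0,0,0,40],
    [-0.667,0.29,-0.724,0,0,0,40],
    [-0.667,0.29,-0.724,0,0,0,40],
    [-0.667,0.29,-0.724,0,0,0,40],
    [-0.667,0.29,-0.724,0,0,0,40],
    [-0.667,0.29,-0.724,0,0,0,40],
    [-0.667,0.29,-0.724,0,0,0,40],
    [-0.667,0.29,-0.724,0,0,0,40],
    [-0.667,0.29,-0.724,0,0,0,40],
    [-0.667,0.29,-0.724,0,0,0,40],
    [-0.667,0.29,-0.724,0,0,0,40],
    [-0.667,0.29,-0.724,0,0,0,40]
  ]
}}

```text
time_s: 7.6
position: [0.5115, -0.0019, 0.1786]
tcp_rot: [-1.76, -1.76, -0.729]
contact_force: [-0.1, -0.3, -1.0]
gripper_width: 0.545
grasp_force: 61.7
```

Call:
{"method": "step_arm", "body": {
  "rows": [
    [0,0,0,0,-0.1047,0,40],
    [0,0,0,0,-0.1047,0,40],
    [0,0,0,0,-0.1047,0,40],
    [0,0,0,0,-0.1047,0,40],
    [0,0,0,0,-0.1047,0,40],
    [0,0,0,0,-0.1047,0,40],
    [0,0,0,0,-0.1047,0,40],
    [0,0,0,0,-0.1047,0,40],
    [0,0,0,0,-0.1047,0,40],
    [0,0,0,0,-0.1047,0,40],
    [0,0,0,-0.0634,0,-0.0634,40],
    [0,0,0,-0.0634,0,-0.0634,40],
    [0,0,0,0,0,0,40],
    [0,0,0,0,0,0,40]
  ]
}}

```text
time_s: 9.35
position: [0.5112, -0.0008, 0.1785]
tcp_rot: [1.487, 1.945, -0.613]
contact_force: [-1.1, 0.2, -1.3]
gripper_width: 0.541
grasp_force: 62.0
```

Run:
```python
from h import *
o=observe();Rt=Rn.from_rotvec(o["tcp_rot"]).as_matrix();print(o["time_s"],o["position"],Rt.round(3),o["joints"].round(3))
S={c:snapshot(c) for c in("scene","side")}
L=[]
for c in S:
    print(c,[(np.round(d["point"],4),d["confidence"]) for d in place_of(c,"cup_mid")[:2]])
a=S["scene"]["color"][120:320,200:440];b=S["side"]["color"][150:350,220:460]
cv2.imwrite("pics/c2.png",cv2.resize(np.vstack([a,b]),None,fx=1.5,fy=1.5)[:,:,::-1])
```

```text
9.35 [ 0.51118528 -0.00079856  0.17850592] [[-0.185  0.965  0.187]
 [ 0.684  0.263 -0.681]
 [-0.706  0.002 -0.708]] [ 0.379 -0.146  1.761 -0.779  1.617  0.112]
scene [(array([ 0.5067, -0.006 ,  0.1759]), 0.94)]
side [(array([ 0.5161, -0.0064,  0.1735]), 0.4), (array([ 0.5116, -0.0035,  0.0581]), 0.4)]
```

View pics/c2.png

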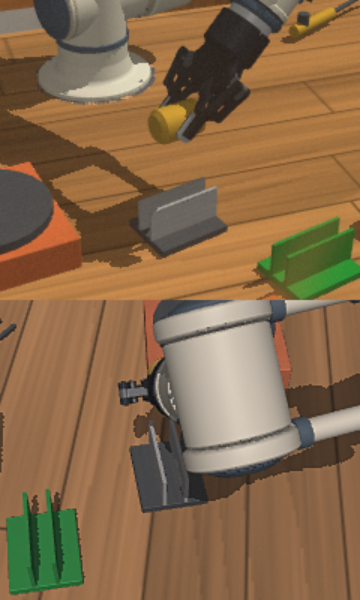

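The cup is held horizontally over the grey rest, mouth toward +y (scene crop (165,122)). Now I'll lower it.

Call:
{"method": "step_arm", "body": {
  "rows": [
    [0,0.04,0.57,0,0,0,40],
    [0.57,0,0.57,0,0,0,40],
    [0.57,0,0.57,0,0,0,40],
    [0.57,0,0.57,0,0,0,40],
    [0.57,0,0,0,0,0,40],
    [0.11,0,0.11,0,0,0,40],
    [0.11,0,0.11,0,0,0,40],
    [0,0,0,0,0,0,40],
    [0,0,0,0,0,0,40]
  ]
}}

```text
time_s: 10.68
position: [0.5124, -0.0006, 0.0901]
tcp_rot: [1.483, 1.946, -0.613]
contact_force: [1.1, -0.3, -2.4]
gripper_width: 0.543
grasp_force: 62.0
```

Call:
{"method": "step_arm", "body": {
  "rows": [
    [0.06,0,0.06,0,0,0,40],
    [0.06,0,0.06,0,0,0,40],
    [0,0,0,0,0,0,40]
  ]
}}

```text
time_s: 11.05
position: [0.5119, -0.0007, 0.085]
tcp_rot: [1.483, 1.947, -0.614]
contact_force: [0.2, -0.1, -2.2]
gripper_width: 0.542
grasp_force: 62.0
```

Call:
{"method": "step_arm", "body": {
  "rows": [
    [0.03,0,0.03,0,0,0,40],
    [0.03,0,0.03,0,0,0,40],
    [0,0,0,0,0,0,40]
  ]
}}

```text
time_s: 11.42
position: [0.5123, -0.0006, 0.0834]
tcp_rot: [1.483, 1.947, -0.613]
contact_force: [1.6, 0.0, -1.0]
gripper_width: 0.546
grasp_force: 62.0
```

Call:
{"method": "step_arm", "body": {
  "rows": [
    [0.03,0,0.03,0,0,0,40],
    [0.03,0,0.03,0,0,0,40],
    [0,0,0,0,0,0,40]
  ]
}}

```text
time_s: 11.8
position: [0.5128, -0.0005, 0.0828]
tcp_rot: [1.483, 1.945, -0.612]
contact_force: [-1.4, 1.9, 7.3]
gripper_width: 0.546
grasp_force: 62.7
```

Contact confirmed (+9 N). I'll release and back off along the fingers.

Call:
{"method": "step_arm", "body": {
  "rows": [
    [0,0,0,0,0,0,55],
    [0,0,0,0,0,0,65],
    [0,0,0,0,0,0,85],
    [0,0,0,0,0,0,85],
    [0,0,0,0,0,0,85],
    [0,0,-0.6,0,0,0,85],
    [0,0,-1,0,0,0,85],
    [0,0,-1,0,0,0,85],
    [0,0,-1,0,0,0,85],
    [0,0,-1,0,0,0,85],
    [0,0,0,0,0,0,85],
    [0,0,0,0,0,0,85]
  ]
}}

```text
time_s: 13.3
position: [0.4903, 0.0777, 0.162]
tcp_rot: [1.483, 1.947, -0.614]
contact_force: [0.6, -0.6, -0.0]
gripper_width: 0.999
grasp_force: 0.0
```

Run:
```python
from h import *
o=observe();print(o["time_s"],o["position"])
S={c:snapshot(c) for c in("scene","side","wrist")}
for c in S:
  for th in("cup_mid","hearth_top"):
    print(c,th,[(np.round(d["point"],4),d["confidence"]) for d in place_of(c,th)[:2]])
cv2.imwrite("pics/w3.png",S["wrist"]["color"][:,:,::-1])
np.savez("w3.npz",**{k:S["wrist"][k] for k in("K","R","t","color")})
```

```text
13.3 [0.49032541 0.07771083 0.16195344]
scene cup_mid [(array([ 0.5097, -0.0045,  0.0802]), 0.58)]
scene hearth_top [(array([ 0.4604, -0.2595,  0.0665]), 0.58), (array([0.6032, 0.2784, 0.0175]), 0.21)]
side cup_mid []
side hearth_top [(array([ 0.462 , -0.2654,  0.065 ]), 0.84)]
wrist cup_mid [(array([ 0.5111, -0.0038,  0.0809]), 0.75)]
wrist hearth_top [(array([ 0.4594, -0.2631,  0.0652]), 0.79)]
```

View pics/w3.png

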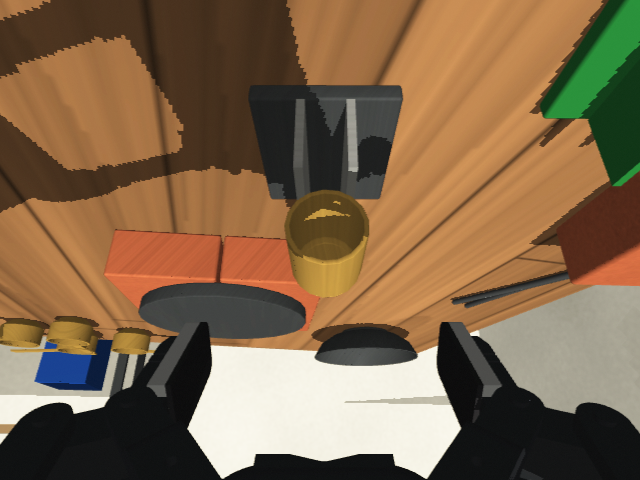

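The cup lies along the channel, released, with its rim at (327,230). The plate is at (220,310) behind it. Next I'll swing over to the base side for the fresh grasp.

Call:
{"method": "step_arm", "body": {
  "rows": [
    [0,0,0,0,0.1047,0,85],
    [0,0,0,0,0.1047,0,85],
    [0,0,0,0,0.1047,0,85],
    [0,0,0,0,0.1047,0,85],
    [0,0,0,0,0.1047,0,85],
    [0,0,0,0,0.1047,0,85],
    [0,0,0,0,0.1047,0,85],
    [0,0,0,0,0.1047,0,85],
    [0,0,0,0,0.1047,0,85],
    [0,0,0,0,0.1047,0,85],
    [0.57,0,-0.57,0,0,0,85],
    [-0.67,0,-0.61,0,0,0,85],
    [-0.67,0,-0.61,0,0,0,85],
    [-0.67,0,-0.61,0,0,0,85],
    [-0.67,0,-0.61,0,0,0,85],
    [-0.67,0,-0.61,0,0,0,85],
    [-0.67,0,-0.61,0,0,0,85],
    [-0.67,0,-0.61,0,0,0,85],
    [-0.57,0,0.57,0,0,0,85],
    [0,0,0,0,0,0,85]
  ]
}}

```text
time_s: 16.25
position: [0.5316, -0.0745, 0.152]
tcp_rot: [-1.482, -1.941, -0.613]
contact_force: [-0.0, 0.9, 0.1]
gripper_width: 0.995
grasp_force: 0.0
```

Run:
```python
from h import *
o=observe();Rt=Rn.from_rotvec(o["tcp_rot"]).as_matrix();print(o["time_s"],o["position"],Rt.round(3),o["joints"].round(2))
s=snapshot("wrist");d=place_of("wrist","cup_mid");print(d)
L=[]
w=dict(np.load("w3.npz"))
for c,im in(("now",s),):
    m=masks_of("wrist","cup_mid")
    v,u=np.nonzero(m[0]["mask"]);print(u.min(),u.max(),v.min(),v.max())
for C in [(.5115,-.0045,.081)]+[x["point"] for x in d[:1]]: print("to go, tool axes",(Rt.T@(np.array(C)-o["position"])-[0,0,.003]).round(4))
```

```text
16.25 [ 0.53163253 -0.07453177  0.15197763] [[-0.184  0.964 -0.191]
 [ 0.68   0.265  0.684]
 [ 0.71  -0.004 -0.705]] [-0.51  0.3   1.34  0.6   2.04 -0.65]
[{'point': [0.5104, -0.0032, 0.079], 'confidence': 0.95}]
285 369 186 313
to go, tool axes [ 0.001  -0.0005  0.0987]
to go, tool axes [ 0.0006 -0.0013  0.1012]
```

Call:
{"method": "step_arm", "body": {
  "rows": [
    [0,-0.03,0.8,0,0,0,85],
    [0,0,0.8,0,0,0,85],
    [0,0,0.8,0,0,0,85],
    [0,0,0.8,0,0,0,85],
    [0.03,0,0.8,0,0,0,85],
    [0,0,0,0,0,0,85],
    [0,0,0,0,0,0,40],
    [0,0,0,0,0,0,40],
    [0,0,0,0,0,0,40],
    [0,0,0,0,0,0,40],
    [0,0,0,0,0,0,40],
    [0,0,0,0,0,0,40],
    [0,0,0,0,0,0,40]
  ],
  "newtons": 60
}}

```text
time_s: 18.02
position: [0.5144, -0.0069, 0.086]
tcp_rot: [-1.484, -1.949, -0.618]
contact_force: [6.5, -0.4, 3.0]
gripper_width: 0.543
grasp_force: 61.5
```

Call:
{"method": "step_arm", "body": {
  "rows": [
    [0.2,0,-0.2,0,0,0,40],
    [0.6,0,-0.6,0,0,0,40],
    [0.6,0,-0.6,0,0,0,40],
    [0.6,0,-0.6,0,0,0,40],
    [0.6,0,-0.6,0,0,0,40],
    [0.6,0,-0.6,0,0,0,40],
    [0,0,0,0,-0.1047,0,40],
    [0,0,0,0,-0.1047,0,40],
    [0,0,0,0,-0.1047,0,40],
    [0,0,0,0,-0.1047,0,40],
    [0,0,0,0,-0.1047,0,40],
    [0,0,0,0,-0.1047,0,40],
    [0,0,0,0,-0.1047,0,40],
    [0,0,0,0,-0.1047,0,40],
    [0,0,0,0,-0.1047,0,40],
    [0,0,0,0,-0.1047,0,40]
  ]
}}

```text
time_s: 20.02
position: [0.5127, -0.0057, 0.1991]
tcp_rot: [1.482, 1.942, -0.613]
contact_force: [-0.1, -1.3, -2.5]
gripper_width: 0.542
grasp_force: 61.6
```

Call:
{"method": "step_arm", "body": {
  "rows": [
    [-0.8,-0.58,0.8,0,0,0,40],
    [-0.8,-0.58,0.8,0,0,0,40],
    [-0.8,-0.58,0.8,0,0,0,40],
    [-0.8,-0.58,0.8,0,0,0,40],
    [-0.8,-0.58,0.8,0,0,0,40],
    [-0.8,-0.58,0.8,0,0,0,40],
    [-0.8,-0.58,0.8,0,0,0,40],
    [-0.8,-0.58,0.8,0,0,0,40],
    [0,0,0,0,0,0,40],
    [0,0,0,0,0,0,40]
  ]
}}

```text
time_s: 21.28
position: [0.4611, -0.255, 0.1978]
tcp_rot: [1.485, 1.947, -0.612]
contact_force: [-0.3, -0.1, -1.0]
gripper_width: 0.536
grasp_force: 62.0
```

Run:
```python
from h import *
o=observe();Rt=Rn.from_rotvec(o["tcp_rot"]).as_matrix();print(o["time_s"],o["position"],Rt.round(3),o["joints"].round(2))
out=[];th=np.linspace(0,2*np.pi,60)
for c in("scene","side","wrist"):
    s=snapshot(c)
    for t in("cup_mid","hearth_top"):print(c,t,[(np.round(d["point"],4),d["confidence"]) for d in place_of(c,t)[:2]])
    im=s["color"][:,:,::-1].copy()
    for cen,col in(((.461,-.2625),(0,255,0)),((.4825,-.2673),(255,0,255))):
        P=np.c_[cen[0]+.095*np.cos(th),cen[1]+.095*np.sin(th),.065+0*th]
        q=(P@s["R"].T+s["t"])@s["K"].T;q=(q[:,:2]/q[:,2:])
        cv2.polylines(im,[np.round(q*8).astype(np.int32)],True,col,1,cv2.LINE_AA,3)
    out.append(im)
big=np.hstack([cv2.resize(out[0][150:350,60:330],(405,300)),cv2.resize(out[1][60:260,230:500],(395,300))])
cv2.imwrite("pics/p4.png",np.vstack([big,np.hstack([cv2.resize(out[2],(400,300)),np.zeros((300,400,3),np.uint8)])]))
```

```text
21.275 [ 0.46110598 -0.25497246  0.19784694] [[-0.187  0.964  0.188]
 [ 0.683  0.265 -0.681]
 [-0.706  0.001 -0.708]] [-0.18 -0.45  1.97 -0.72  1.3  -0.36]
scene cup_mid [(array([ 0.46  , -0.2625,  0.1942]), 0.81)]
scene hearth_top [(array([ 0.4602, -0.2601,  0.0699]), 0.85)]
side cup_mid [(array([ 0.4668, -0.2608,  0.1938]), 0.82), (array([ 0.5128, -0.0015,  0.0592]), 0.71)]
side hearth_top [(array([ 0.4625, -0.2679,  0.0682]), 0.89)]
wrist cup_mid [(array([ 0.4586, -0.2599,  0.1923]), 0.6)]
wrist hearth_top [(array([ 0.4616, -0.2638,  0.0646]), 0.8)]
```

View pics/p4.png

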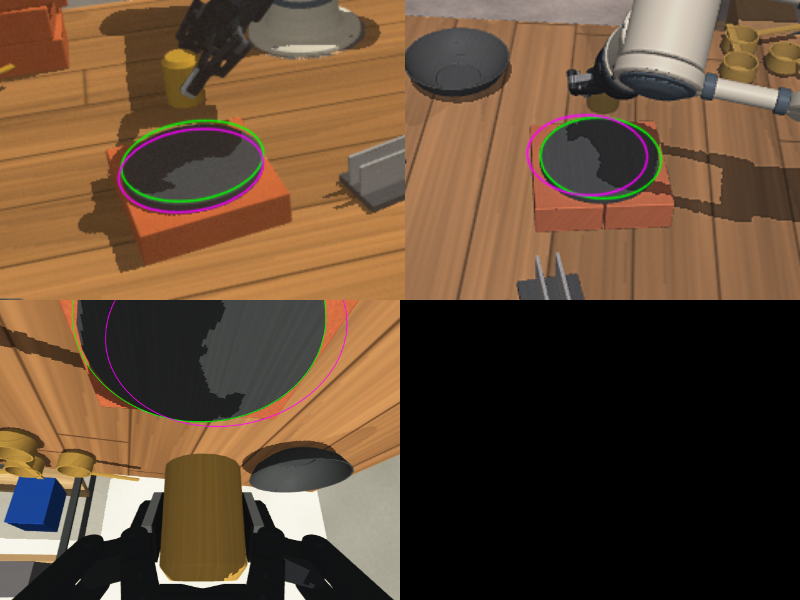

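The green circle, the networks' (0.461,−0.2625), fits the plate in all three views. The magenta one was my poor ellipse. The cup is mouth down above the middle, so I'll lower it.

Call:
{"method": "step_arm", "body": {
  "rows": [
    [0.57,0,0.57,0,0,0,40],
    [0.57,0,0.57,0,0,0,40],
    [0.57,0,0.57,0,0,0,40],
    [0.57,0,0.57,0,0,0,40],
    [0.14,0,0.14,0,0,0,40],
    [0.1,0,0.1,0,0,0,40],
    [0,0,0,0,0,0,40],
    [0,0,0,0,0,0,40]
  ]
}}

```text
time_s: 22.72
position: [0.4616, -0.2555, 0.1096]
tcp_rot: [1.483, 1.946, -0.613]
contact_force: [-0.2, 0.8, -0.4]
gripper_width: 0.536
grasp_force: 62.0
```

Call:
{"method": "step_arm", "body": {
  "rows": [
    [0.06,0,0.06,0,0,0,40],
    [0.06,0,0.06,0,0,0,40],
    [0,0,0,0,0,0,40]
  ]
}}

```text
time_s: 23.1
position: [0.4611, -0.2553, 0.104]
tcp_rot: [1.483, 1.947, -0.614]
contact_force: [0.1, 0.4, -1.4]
gripper_width: 0.543
grasp_force: 62.0
```

Call:
{"method": "step_arm", "body": {
  "rows": [
    [0.035,0,0.035,0,0,0,40],
    [0.035,0,0.035,0,0,0,40],
    [0,0,0,0,0,0,40]
  ]
}}

```text
time_s: 23.48
position: [0.4611, -0.2553, 0.1017]
tcp_rot: [1.483, 1.947, -0.614]
contact_force: [0.0, -0.1, -0.9]
gripper_width: 0.54
grasp_force: 62.0
```

Call:
{"method": "step_arm", "body": {
  "rows": [
    [0.035,0,0.035,0,0,0,40],
    [0.035,0,0.035,0,0,0,40],
    [0,0,0,0,0,0,40]
  ]
}}

```text
time_s: 23.85
position: [0.4614, -0.2556, 0.1002]
tcp_rot: [1.483, 1.946, -0.614]
contact_force: [-1.4, 1.0, 2.4]
gripper_width: 0.548
grasp_force: 62.4
```

Call:
{"method": "step_arm", "body": {
  "rows": [
    [0.03,0,0.03,0,0,0,40],
    [0,0,0,0,0,0,40]
  ]
}}

```text
time_s: 24.1
position: [0.4617, -0.2558, 0.1001]
tcp_rot: [1.482, 1.944, -0.614]
contact_force: [-3.0, 2.2, 6.9]
gripper_width: 0.545
grasp_force: 62.9
```

The cup is in contact with the plate. I'll open slowly and back off along the fingers.

Call:
{"method": "step_arm", "body": {
  "rows": [
    [0,0,0,0,0,0,55],
    [0,0,0,0,0,0,65],
    [0,0,0,0,0,0,85],
    [0,0,0,0,0,0,85],
    [0,0,0,0,0,0,85],
    [0,0,-0.4,0,0,0,85],
    [0,0,-1,0,0,0,85],
    [0,0,-1,0,0,0,85],
    [0,0,-1,0,0,0,85],
    [0,0,-1,0,0,0,85],
    [0,0,-1,0,0,0,85],
    [0,0,0,0,0,0,85],
    [0,0,0,0,0,0,85]
  ]
}}

```text
time_s: 25.72
position: [0.4358, -0.1634, 0.1935]
tcp_rot: [1.483, 1.948, -0.614]
contact_force: [-1.1, -0.3, 0.1]
gripper_width: 0.99
grasp_force: 0.0
```

Run:
```python
from h import *
out=[]
for c in("scene","side","wrist"):
    s=snapshot(c);out.append(s["color"][:,:,::-1])
    for t in("cup_mid","hearth_top","finished_mid"):print(c,t,[(np.round(d["point"],4),d["confidence"]) for d in place_of(c,t)[:1]])
cv2.imwrite("pics/p5.png",np.hstack([cv2.resize(out[0][150:350,60:330],(405,300)),cv2.resize(out[2],(395,300))]))
```

```text
scene cup_mid [(array([ 0.4579, -0.2631,  0.0966]), 0.8)]
scene hearth_top [(array([ 0.462 , -0.2601,  0.0668]), 0.96)]
scene finished_mid [(array([0.604 , 0.2776, 0.0169]), 0.84)]
side cup_mid [(array([ 0.4652, -0.2628,  0.0962]), 0.53)]
side hearth_top [(array([ 0.4628, -0.2633,  0.0664]), 0.71)]
side finished_mid [(array([0.6069, 0.2799, 0.0193]), 0.65)]
wrist cup_mid [(array([ 0.4598, -0.259 ,  0.0991]), 0.61)]
wrist hearth_top []
wrist finished_mid []
```

View pics/p5.png

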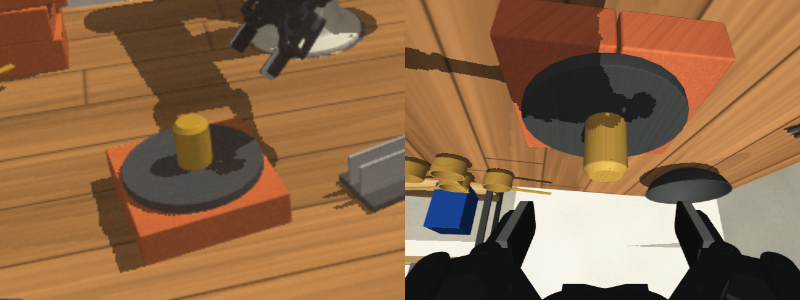

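The cup stands mouth down in the middle of the plate (crop (193,140), bevelled base up), and the gripper is clear.

```bash
python3 -c "
from station import *
print(hand_in())"
```

```text
the job is handed in; nothing more can be done
None
```

I handed in the job: the brass cup stands mouth down within about 5 mm of the hearth plate's centre by the cameras, after being laid on the grey rest and regrasped, and the handled cup has not moved; the hand-in returned no verdict.

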